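# Start the pillar drill at its guarded switch

### The job

Switch on the workshop's pillar drill: on its switch box, the wider of the two, with a round signal lamp beside the guard, flip the hinged guard cover up and over until it stays open by itself, then press the round start button beneath it all the way in and let it go. Leave the guard standing open, and do not touch the narrower switch box, which runs the fume fan.

Things in the scene. Friction and masses are not known exactly. Their poses are not given: they have to be found in the camera images.
- drill_station: The drill's switch box, fixed to the bench: grey, 130 (x) x 200 (y) x 60 mm high, with a round signal lamp (38 mm wide, 28 high) on its lid at x 0, y +58 mm. Origin: centre of its underside; z up, front faces -x. An aluminium guard hood (75 mm long, 64 wide, 39 high above the lid, open below) covers x = -25 to +50 mm, centred on y = -35 mm; its hinge runs along y at x = +50, z = +63 mm.
- start_tongue (a point): Point to pinch on the drill guard's black grip tongue (centre of its 16 mm width and 10 mm thickness, 30 mm out from the hood). The tongue is 48 mm long and sticks out level from the hood's front towards the box's -x; its underside is 26 mm above the lid. Shut, this point is at x -55, y -35, z +91 mm from the box's origin, 105 mm in front of and 28 mm above the hinge. It moves with the guard.
- start_guard (a joint): Angle of the drill's guard about its hinge, rad: 0 shut, growing as the tongue swings up and over towards the box's far (+x) side, stop at 2.0. Guard 60 to 130 g, hinge nearly free: below about 1.0 rad it falls shut, past about 1.4 rad it falls back on its stop and stays. Pinched across its width, the tongue turns between the pads, so fingers may stay pointing down.
- start_button (a joint): Travel of the drill's start button, m: 0 out, 0.006 fully in. Round grey cap 32 mm wide in a black collar 48 mm wide, under the guard at x +12.5, y -35 mm from the box's origin; top of the cap at z +82 mm, 10 mm above the collar. Pressed straight down; about 5 N takes it fully in; springs back when let go.
- fan_station: The fume fan's switch box, fixed, not to be touched: like the drill's, with an alike guard hood, tongue and button, but only 110 mm wide (y), without a lamp, the hood at its middle (y = 0). 130 mm deep (x), 60 high, 99 over the hood; the tongue reaches 8 mm past the front. Origin: centre of its underside; front faces -x. Either box may stand left or right.

How it is judged:
On the way, in this order (a step that is already met when the one before it is completed fails the run):
1. the drill's guard is flipped open (value of joint start_guard above 1.4 rad), for 0.3 s.
2. with the guard open, the start button is pressed in (value of joint start_button above 0.0045 m and value of joint start_guard above 1.4 rad), for 0.05 s.
At the end, for the whole second after the job is handed in: The drill's guard stands open by itself, at rest (more than 1.4 rad), and the start button, after having been pressed at least 4.5 mm with the guard open, is out again (within 1.5 mm) (value of joint start_guard above 1.4 rad and velocity of joint start_guard below 0.2 rad/s and value of joint start_button below 0.0015 m); the robot touches nothing.
It fails at once if the fan's switch box is touched (more than 2 N) (contact force between any of the arm, the fingers and fan_station above 2 N).
It also fails if it takes over 42 s, if anything falls off the work surface, if the arm or the gripper's body presses on something with over 40 N, if the wrist force passes 120 N, or if a joint passes its speed limit or range.

### The arm

A 6-joint arm with a two-finger parallel gripper is mounted at the origin on the work surface. World frame = base frame: x ahead of the robot, y to its left, z up, the work surface at z = 0. Lengths are in m, angles in rad, forces in N, time in s.
With the tool pointing down it reaches from about 0.35 to 0.975 m from the base axis. Payload 4.9 kg.
Tool frame: the origin (TCP) lies on the centre line of the jaws, within the pads' length; the fingertips stand 11 mm ahead of it and the grasp point (between the pads) lies 8 mm behind it; z points along the fingers, y is the direction in which the jaws open and shut (so a half turn about z gives the same grasp; the last joint's range is limited). The gripper opens to 85 mm and grips with 20 to 120 N. Pads are 22 mm wide; open, the fingers measure 114 mm over their backs; the gripper's body (76 mm by 85 mm) begins 54 mm behind the grasp point. The pads swing forward as they close: fully open they stand 13 mm farther back than shut.
Start: joints at [-1.442, 0.053, 1.613, -0, 1.476, -0.119], TCP at [0.153, -0.606, 0.242] pointing down, gripper open.
Joint ranges: [-3.01, 3.01], [-1.01, 2.22], [0.06, 2.58], [-1.02, 4.17], [0.09, 2.62], [-3.14, 3.14]. Speed limits (rad/s): [2.57, 2.57, 3.14, 3.14, 3.14, 3.14].

### API

Orientations are given as a rotation vector (axis times angle).
In Python, from station import ctrl gives the robot as it stands.
- The arm moves only by the tool send_rows, never from a script. Its argument "series" is a list of rows, each an object of numbers: "tx", "ty", "tz": the shift along the tool's x, y, z in cm; "wx", "wy", "wz": the turn, a rotation vector about the tool's x, y, z in rad; "jaw": the closure, from 0 (fully open) to 1 (shut). In form: [{"tx": .., "ty": .., "tz": .., "wx": .., "wy": .., "wz": .., "jaw": ..}, ...]. A call has 1 to 5 rows; each row shifts and turns the pose as measured when the row begins, along the tool's axes as they then stand; what a row does not reach is not made up. A row lasts 1/8 s, in which the tool goes at most 62.5 mm and 10.7 degrees, less where a joint would pass 70% of its speed; a pose out of reach is approached as far as the arm can. A call is refused whole if a number of a shift passes 6.25 or a number of a turn 0.188, either way. A call with a gripper value outside its range is refused whole. The fingers move at their own pace and stop on an object; "squeeze" is the grip in N (left out, the last holds). Time passes only in rows, so rows that do not move let the fingers close. It gives the time, the measured TCP pose, the force and the opening at its end, in the units of the state.
- ctrl.get_obs(): the state, without advancing time (a new reading comes with each control period).
- ctrl.get_image(name): name is "side" or "top" or "wrist"; returns the picture (420x560x3 uint8, red, green, blue); there is no depth.
- ctrl.camera_info(name): a dict with "mtx" (3x3 intrinsics, pixels), "R" (3x3) and "t" (3): a world point X has camera coordinates R X + t. Camera axes: x right, y down, z forward; pixel columns grow to the right and rows downward; lengths in m; the calibration is good to about 2 mm. A picture is of the moment at which its call begins: read the wrist's pose just before it. camera_info takes no time and is no camera call; for the wrist camera it gives the pose at the moment of the call.
- ctrl.finish_job(): hands the job in, once; it reports no verdict.
The state is a dict: "t": time; "q": joint angles; "dq": joint speeds; "effort": joint torques, N m; "tool_pos": TCP position; "tool_rot": TCP orientation; "contact_force": force on the tool from outside, world axes, zero at the start; "wrist_torque": the same for the moment, N m; "opening": finger opening in m.
Only numpy, scipy, OpenCV 4.12 (cv2) and the standard library are available. Lean on these libraries where they do the work, as an engineer would, in place of code of your own. Each camera call takes 0.05 s, during which the arm holds its last target.

## Working session

There is one attempt and no reset: what is moved stays moved. The work goes in short steps, Python scripts to look and compute and a tool call to move; the robot and the scene stay as the last step left them, time stands still between calls to the robot, and variables do not carry over. Pictures are saved under pics/ and viewed, and the job is handed in when it is done.

Besides the shell and the picture viewer there is one more tool, called after "Call:" as name(argument=value, ...), one argument or row to a line, values as JSON. send_rows: Moves the arm, as the interface text tells. Its arguments: {"type":"object","properties":{"series":{"type":"array"},"squeeze":{"type":"number"}},"required":["series"]}

```bash
mkdir -p pics; python3 - <<'E'
from station import ctrl
import cv2
o=ctrl.get_obs();print(o)
for n in("top","side"):
    im=ctrl.get_image(n);cv2.imwrite(f"pics/{n}0.png",im[:,:,::-1]);i=ctrl.camera_info(n);print(n,i)
E
```

```text
{'t': 0.0, 'q': array([-1.44201369e+00,  5.33275334e-02,  1.61432038e+00,  1.70931098e-05,
        1.47603353e+00, -1.18978242e-01]), 'dq': array([-0.00126651,  0.00056918,  0.00028339, -0.00043341, -0.00302103,
       -0.00099212]), 'effort': array([-4.01952420e-04, -3.93677616e+01, -3.70177853e+01, -4.10254358e-05,
        6.98913209e-03,  1.87740831e-06]), 'tool_pos': array([ 0.15320898, -0.60529104,  0.24106544]), 'tool_rot': array([-3.11544494e+00, -3.87926563e-01, -1.06349747e-05]), 'contact_force': array([ 0.19788594, -0.58180685, -0.42122265]), 'wrist_torque': array([0.00528712, 0.01752167, 0.04608493]), 'opening': 0.08544540570326688}
top {'mtx': array([[502.51697539,   0.        , 274.79530981],
       [  0.        , 502.51697539, 207.89405649],
       [  0.        ,   0.        ,   1.        ]]), 'R': array([[ 0.01682427, -0.99969572, -0.01803925],
       [-0.9986719 , -0.01592286, -0.04899895],
       [ 0.0486968 ,  0.01883967, -0.99863591]]), 't': array([-0.02808231,  0.52924051,  0.98061034])}
side {'mtx': array([[432.29487783,   0.        , 278.04637065],
       [  0.        , 432.29487783, 203.2458499 ],
       [  0.        ,   0.        ,   1.        ]]), 'R': array([[ 0.90981077, -0.41429735, -0.02453691],
       [-0.2354147 , -0.4664813 , -0.85262836],
       [ 0.34179566,  0.78150682, -0.5219414 ]]), 't': array([-0.49190461,  0.16712315,  0.57745599])}
```

View pics/top0.png

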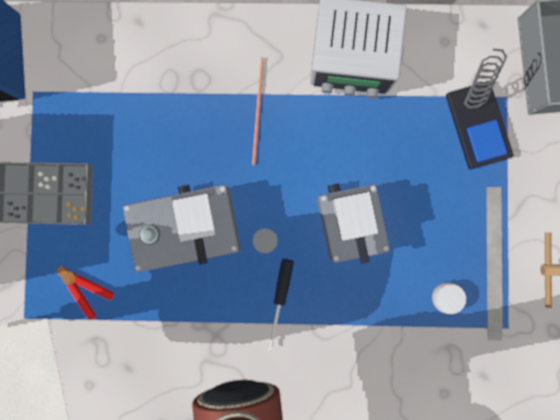

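View pics/side0.png

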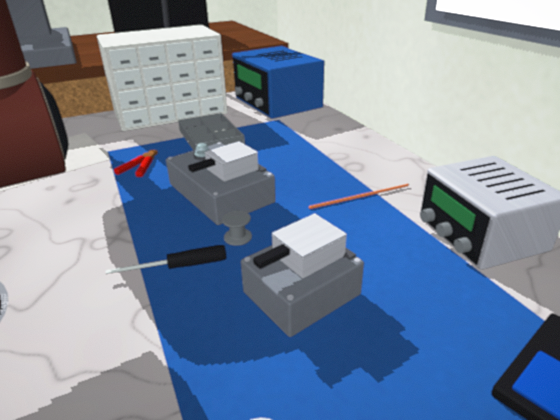

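The drill box is on the left in the top view: lamp at (149,234), lid corners about (124,207), (224,186), (239,247) and (138,270). The fan box is at about (353,222). I'll zoom in for accurate corners.

```bash
python3 - <<'E'
import cv2
im=cv2.imread("pics/top0.png")
c=im[170:290,105:265];cv2.imwrite("pics/z1.png",cv2.resize(c,None,fx=5,fy=5,interpolation=cv2.INTER_CUBIC))
E
```

```text
(no output)
```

View pics/z1.png

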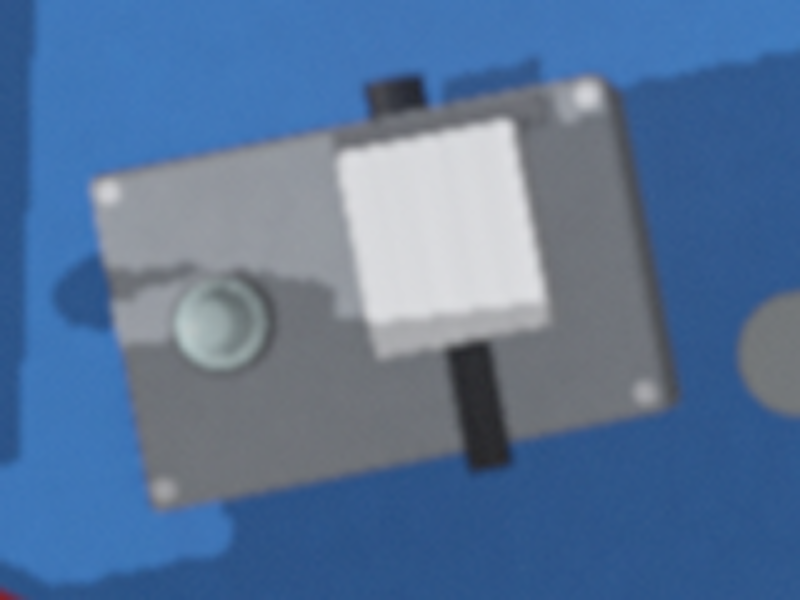

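```bash
cat > h.py <<'E'
import numpy as np,cv2
from scipy.spatial.transform import Rotation as Ro
from scipy.optimize import least_squares
def proj(i,X): 
    p=(np.atleast_2d(X)@i['R'].T+i['t'])@i['mtx'].T; return p[:,:2]/p[:,2:]
def ray(i,px,z):
    d=i['R'].T@np.linalg.solve(i['mtx'],[*px,1]);c=-i['R'].T@i['t'];return c+d*(z-c[2])/d[2]
def w(pose,P):
    x,y,a=pose;P=np.atleast_2d(P);c,s=np.cos(a),np.sin(a)
    return np.c_[x+c*P[:,0]-s*P[:,1],y+s*P[:,0]+c*P[:,1],P[:,2]]
E
python3 - <<'E'
from h import *
from station import ctrl
i=ctrl.camera_info("top")
M=[(.065,.1,.06),(-.065,.1,.06),(-.065,-.1,.06),(.065,-.1,.06),(0,.058,.088),(-.073,-.035,.096)]
px=np.array([(95,180),(153,508),(662,405),(603,76),(222,322),(490,467)])/5+[105,170]-.4
f=lambda p:(proj(i,w(p,M))-px).ravel()
r=least_squares(f,[.5,.1,0]);print(r.x,r.fun.reshape(-1,2).round(1))
np.save("pose.npy",r.x)
s=ctrl.camera_info("side")
# overlay both
T=M+[(-.055,-.035,.091),(.0125,-.035,.082),(.05,-.067,.099),(.05,-.003,.099),(-.025,-.003,.099),(-.025,-.067,.099)]
for n,c in(("top",i),("side",s)):
    im=cv2.imread(f"pics/{n}0.png")
    im=cv2.resize(im,None,fx=4,fy=4)
    q=proj(c,w(r.x,T))*4
    for a in q: cv2.circle(im,tuple(int(v) for v in a),4,(0,0,255),-1)
    m=q.mean(0).astype(int);x0=max(0,m[0]-390);y0=max(0,m[1]-290)
    cv2.imwrite(f"pics/o_{n}.png",im[y0:y0+580,x0:x0+780])
print(w(r.x,T[6:8]))
# fan rough
for p in [(319,196),(377,186),(388,247),(332,261)]: print(ray(i,p,.06))
print(ray(i,(265,240),.05), ray(i,(149,234),.088))
E
```

```text
[0.48689073 0.15649274 0.21366157] [[-1.  -1.1]
 [-0.2  1. ]
 [ 2.3  0.8]
 [ 0.9 -1.1]
 [-2.5 -0.1]
 [ 0.5  0.5]]
[[0.44056275 0.11062642 0.091     ]
 [0.50652788 0.1249391  0.082     ]]
[ 0.55105515 -0.10310474  0.06      ]
[ 0.57158322 -0.21171795  0.06      ]
[ 0.45757709 -0.23297734  0.06      ]
[ 0.42967025 -0.12888866  0.06      ]
[ 0.46654107 -0.00255268  0.05      ] [0.47445474 0.20862131 0.088     ]
```

View pics/o_side.png

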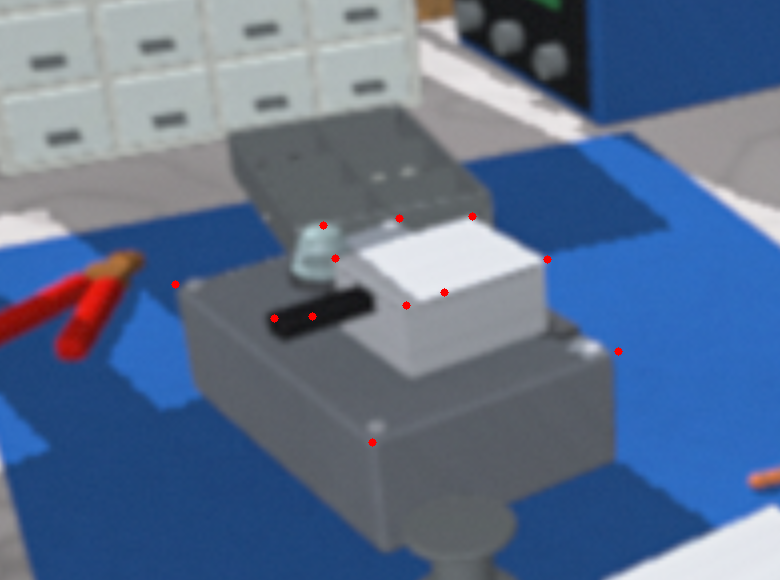

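View pics/o_top.png

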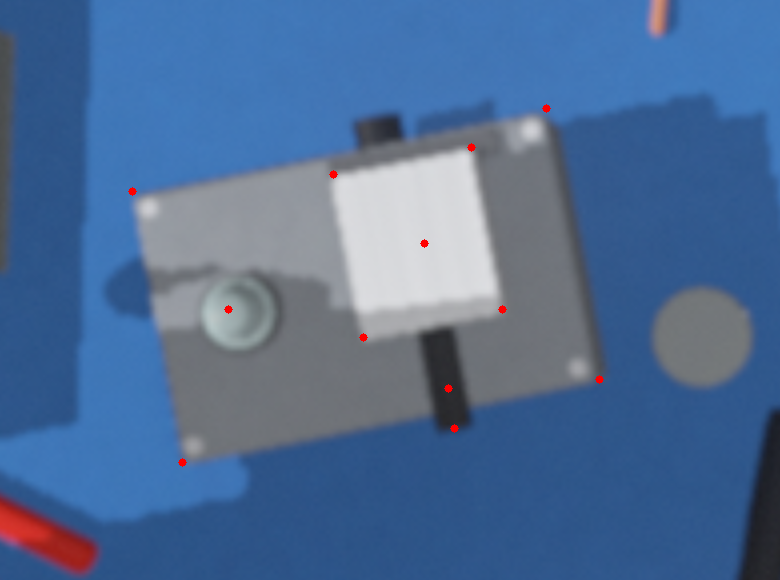

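Call:
send_rows(
  series=[
    {"tx":5,"ty":-3.1,"tz":-1},
    {"tx":5,"ty":-3.1,"tz":-1},
    {"tx":5,"ty":-3.1,"tz":-1},
    {"tx":5,"ty":-3.1,"tz":-0.5},
    {"tx":5,"ty":-3.1},
  ],
)

```text
invalid input at $.series[0]: expected keys tx, ty, tz, wx, wy, wz, jaw
```

Call:
send_rows(
  series=[
    {"tx":4,"ty":-4},
    {"tx":2,"ty":-5.5},
    {"tx":1.5,"ty":-5.5},
    {"tx":1.5,"ty":-5.5,"wz":0.03},
    {"tx":1.5,"ty":-5.5},
  ],
)

```text
invalid input at $.series[0]: expected keys tx, ty, tz, wx, wy, wz, jaw
```

Call:
send_rows(
  series=[
    {"tx":5,"ty":-3.1,"tz":-1,"wx":0,"wy":0,"wz":0,"jaw":0},
    {"tx":5,"ty":-3.1,"tz":-1,"wx":0,"wy":0,"wz":0,"jaw":0},
    {"tx":5,"ty":-3.1,"tz":-1,"wx":0,"wy":0,"wz":0,"jaw":0},
    {"tx":5,"ty":-3.1,"tz":-0.5,"wx":0,"wy":0,"wz":0,"jaw":0},
    {"tx":5,"ty":-3.1,"tz":0,"wx":0,"wy":0,"wz":0,"jaw":0},
  ],
)

```text
t: 0.72
tool_pos: [0.3604, -0.3896, 0.2743]
tool_rot: [-3.112, -0.374, 0.0]
contact_force: [0.9, -1.2, 0.8]
opening: 0.0854
```

Call:
send_rows(
  series=[
    {"tx":4,"ty":-4,"tz":0,"wx":0,"wy":0,"wz":0,"jaw":0},
    {"tx":2,"ty":-5.5,"tz":0,"wx":0,"wy":0,"wz":0,"jaw":0},
    {"tx":1.5,"ty":-5.5,"tz":0,"wx":0,"wy":0,"wz":0,"jaw":0},
    {"tx":1.5,"ty":-5.5,"tz":0,"wx":0,"wy":0,"wz":0.03,"jaw":0},
    {"tx":1.5,"ty":-5.5,"tz":0,"wx":0,"wy":0,"wz":0,"jaw":0},
  ],
)

```text
t: 1.35
tool_pos: [0.4036, -0.1027, 0.2741]
tool_rot: [-3.115, -0.327, 0.002]
contact_force: [1.5, 0.2, 0.6]
opening: 0.0856
```

Call:
send_rows(
  series=[
    {"tx":0.8,"ty":-5,"tz":0,"wx":0,"wy":0,"wz":0,"jaw":0},
    {"tx":0.8,"ty":-5,"tz":0,"wx":0,"wy":0,"wz":0,"jaw":0},
    {"tx":0.8,"ty":-5,"tz":0,"wx":0,"wy":0,"wz":0,"jaw":0},
    {"tx":0.8,"ty":-4,"tz":0.5,"wx":0,"wy":0,"wz":0,"jaw":0},
    {"tx":0,"ty":0,"tz":0,"wx":0,"wy":0,"wz":0,"jaw":0},
  ],
)

```text
t: 1.98
tool_pos: [0.3924, 0.0991, 0.2691]
tool_rot: [-3.113, -0.336, 0.002]
contact_force: [-0.6, -0.9, -0.7]
opening: 0.0849
```

```bash
python3 - <<'E'
from h import *
from station import ctrl
o=ctrl.get_obs();i=ctrl.camera_info("wrist");print(o['tool_pos'],o['tool_rot'],o['dq'].round(3),i)
im=ctrl.get_image("wrist");np.save("w1.npy",im)
np.savez("w1i.npz",**i)
im=im[:,:,::-1].copy()
cv2.imwrite("pics/w1.png",im)
E
```

```text
[0.39238758 0.09911114 0.26907756] [-3.11272007e+00 -3.35639713e-01  2.43362601e-03] [-0.025 -0.012 -0.001 -0.024 -0.004  0.005] {'mtx': array([[323.23635219,   0.        , 283.35097597],
       [  0.        , 323.23635219, 211.88274467],
       [  0.        ,   0.        ,   1.        ]]), 'R': array([[ 0.21235399, -0.97713255, -0.01085188],
       [-0.92237456, -0.20409626,  0.32797849],
       [-0.32269328, -0.05963805, -0.94462286]]), 't': array([0.01660727, 0.33053391, 0.53897801])}
```

View pics/w1.png

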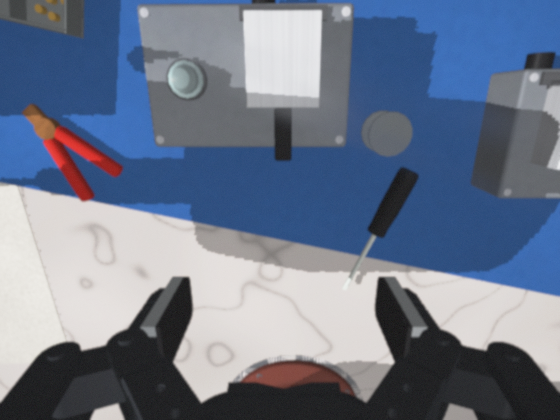

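The wrist view shows the drill box squarely. Lid corners are about (138,5), (354,4), (346,147) and (153,147), the tongue tip is at (283,159), and the lamp at (185,78). Next I'll fit the pose jointly from all the views.

```bash
python3 - <<'E'
from h import *
from station import ctrl
i=ctrl.camera_info("top");W=dict(np.load("w1i.npz"))
M=[(.065,.1,.06),(-.065,.1,.06),(-.065,-.1,.06),(.065,-.1,.06),(-.073,-.035,.096),(-.073,-.043,.096),(-.073,-.027,.096)]
pw=np.array([(138,5),(153,147),(346,147),(354,4),(283,159),(291,160),(275,160)],float)
f=lambda p:(proj(W,w(p,M))-pw).ravel()
r=least_squares(f,[.5,.1,0],loss='soft_l1');print(r.x,r.fun.reshape(-1,2).round(1))
T=M[:5]+[(0,.058,.088),(0,.058,.06),(-.055,-.035,.096),(.05,-.067,.099),(.05,-.003,.099)]
im=cv2.imread("pics/w1.png");im=cv2.resize(im,None,fx=3,fy=3,interpolation=cv2.INTER_CUBIC)
for a in proj(W,w(r.x,T))*3+1: cv2.circle(im,tuple(int(v) for v in a),3,(0,0,255),-1)
cv2.imwrite("pics/w1o.png",im[:560,350:1150])
print(w(r.x,(-.055,-.035,.091)))
E
```

```text
[0.48489737 0.15766036 0.2160838 ] [[-2.3 -1.3]
 [ 1.6  0. ]
 [-0.2 -0.1]
 [ 0.5 -1.5]
 [-0.   1.8]
 [ 0.4  0.8]
 [-0.5  0.8]]
[[0.43868064 0.11168197 0.091     ]]
```

View pics/w1o.png

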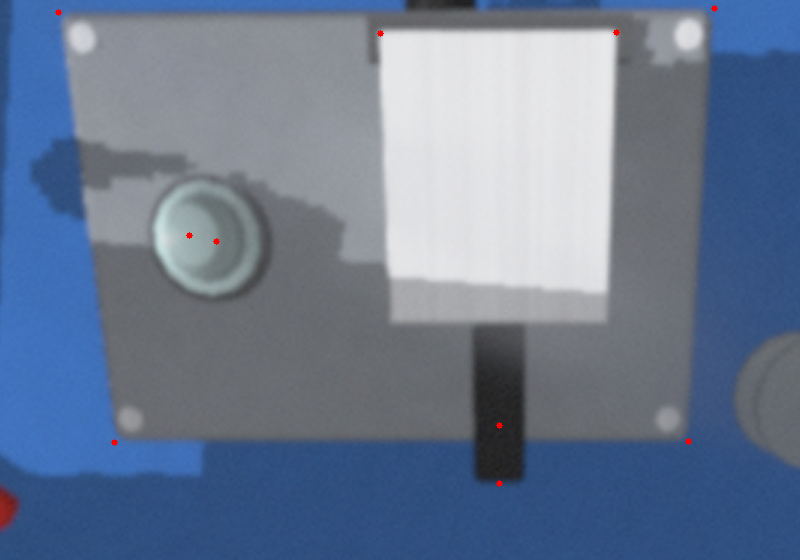

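Call:
send_rows(
  series=[
    {"tx":4.8,"ty":-0.2,"tz":2,"wx":0,"wy":0,"wz":0,"jaw":0},
    {"tx":0.3,"ty":0,"tz":5,"wx":0,"wy":0,"wz":0,"jaw":0},
    {"tx":0,"ty":0,"tz":5,"wx":0,"wy":0,"wz":0,"jaw":0.2},
    {"tx":0,"ty":0,"tz":2,"wx":0,"wy":0,"wz":0,"jaw":0.3},
    {"tx":0,"ty":0,"tz":0,"wx":0,"wy":0,"wz":0,"jaw":0.3},
  ],
)

```text
t: 2.65
tool_pos: [0.4459, 0.1062, 0.1276]
tool_rot: [-3.118, -0.32, -0.006]
contact_force: [0.0, -0.9, -0.5]
opening: 0.06
```

```bash
cat > d.py <<'E'
from h import *
from station import ctrl
import sys
o=ctrl.get_obs();T=np.array(eval(sys.argv[1]))
R=Ro.from_rotvec(o['tool_rot'])
print(o['t'],o['tool_pos'].round(4),o['contact_force'].round(1),o['opening'])
print("tool delta cm",(R.inv().apply(T-o['tool_pos'])*100).round(2))
c,s=np.cos(.216),np.sin(.216)
Rt=Ro.from_matrix(np.array([[c,s,0],[s,-c,0],[0,0,-1]]))
print("turn",(R.inv()*Rt).as_rotvec().round(3))
E
python3 d.py "[.439,.111,.083]"; python3 -c "
from h import *
from station import ctrl
cv2.imwrite('pics/w2.png',ctrl.get_image('wrist')[:,:,::-1])"
```

```text
2.65 [0.4459 0.1062 0.1276] [ 0.  -0.9 -0.5] 0.05995110337992352
tool delta cm [-0.59 -0.58  4.46]
turn [-0.007 -0.004 -0.011]
```

View pics/w2.png

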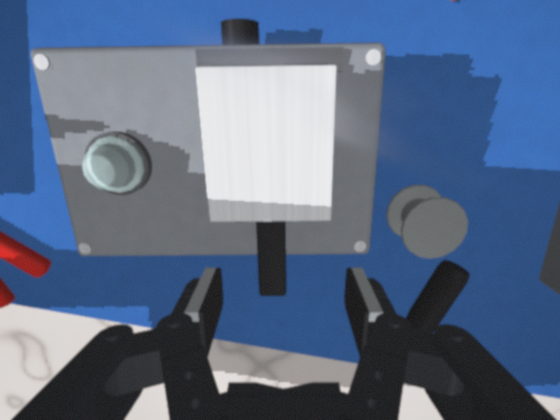

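The tongue (col 272) lies left of the jaw centre (col 284), which agrees with the computed 6 mm offset. I'll go down and pinch.

Call:
send_rows(
  series=[
    {"tx":-0.6,"ty":-0.6,"tz":1.5,"wx":-0.007,"wy":-0.004,"wz":-0.01,"jaw":0.3},
    {"tx":0,"ty":0,"tz":1.5,"wx":0,"wy":0,"wz":0,"jaw":0.3},
    {"tx":0,"ty":0,"tz":1,"wx":0,"wy":0,"wz":0,"jaw":0.3},
    {"tx":0,"ty":0,"tz":0,"wx":0,"wy":0,"wz":0,"jaw":0.3},
  ],
)

```text
t: 3.2
tool_pos: [0.4411, 0.1108, 0.0892]
tool_rot: [3.123, 0.336, 0.012]
contact_force: [-0.1, 0.5, -1.0]
opening: 0.0601
```

```bash
python3 d.py "[.439,.111,.083]"
```

```text
3.2 [0.4411 0.1108 0.0892] [-0.1  0.5 -1. ] 0.06007833502181386
tool delta cm [-0.21 -0.07  0.61]
turn [ 0.002 -0.007 -0.002]
```

Call:
send_rows(
  series=[
    {"tx":-0.2,"ty":-0.1,"tz":0.6,"wx":0,"wy":-0.007,"wz":0,"jaw":0.5},
    {"tx":0,"ty":0,"tz":0,"wx":0,"wy":0,"wz":0,"jaw":0.9},
    {"tx":0,"ty":0,"tz":0,"wx":0,"wy":0,"wz":0,"jaw":1},
    {"tx":0,"ty":0,"tz":0,"wx":0,"wy":0,"wz":0,"jaw":1},
    {"tx":0,"ty":0,"tz":0,"wx":0,"wy":0,"wz":0,"jaw":1},
  ],
  squeeze=25,
)

```text
t: 3.82
tool_pos: [0.4396, 0.112, 0.0838]
tool_rot: [3.123, 0.336, 0.003]
contact_force: [-0.2, 0.9, -0.9]
opening: 0.0155
```

```bash
python3 d.py "[.439,.111,.083]"; python3 -c "
from h import *
from station import ctrl
cv2.imwrite('pics/w3.png',ctrl.get_image('wrist')[:,:,::-1])"
```

```text
3.825 [0.4396 0.112  0.0838] [-0.2  0.9 -0.9] 0.015518004092127384
tool delta cm [-0.08  0.08  0.08]
turn [ 0.001 -0.002 -0.001]
```

View pics/w3.png

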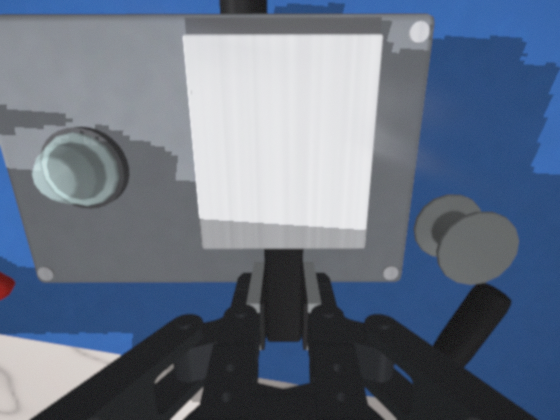

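Call:
send_rows(
  series=[
    {"tx":0.5,"ty":0,"tz":-1.5,"wx":0,"wy":0,"wz":0,"jaw":1},
    {"tx":0.75,"ty":0,"tz":-1.45,"wx":0,"wy":0,"wz":0,"jaw":1},
    {"tx":0.95,"ty":0,"tz":-1.3,"wx":0,"wy":0,"wz":0,"jaw":1},
  ],
)

```text
t: 4.25
tool_pos: [0.4609, 0.1167, 0.1272]
tool_rot: [3.123, 0.336, -0.002]
contact_force: [2.7, 0.6, -5.1]
opening: 0.0154
```

```bash
cat > a.py <<'E'
from h import *
from station import ctrl
o=ctrl.get_obs();P=np.array([.4849,.1577,.216])
R=Ro.from_rotvec(o['tool_rot']);g=o['tool_pos']-R.apply([0,0,.008])
hx=w(P,(.05,-.035,.063))[0];c,s=np.cos(.216),np.sin(.216)
d=g-hx;dx=d[0]*c+d[1]*s;dy=-d[0]*s+d[1]*c
print("t",o['t'],"rel",(dx*1e3).round(1),(dy*1e3).round(1),(d[2]*1e3).round(1),"r",np.hypot(dx,d[2])*1e3,"theta",np.arctan2(d[2],-dx)-.2606,o['contact_force'].round(1),o['opening'])
ph=np.arctan2(d[2],-dx)
for k in range(1,6):
    print(k,R.inv().apply(w((0,0,.216),(-.1087*np.cos(ph+.15*k)-dx,-dy,.1087*np.sin(ph+.15*k)-d[2]))[0]).round(4)*100)
E
python3 a.py
```

```text
t 4.25 rel -82.2 0.1 72.2 r 109.41769387108049 theta 0.4602217252389364 [ 2.7  0.6 -5.1] 0.015371197576141091
1 [ 1.22  0.01 -1.09]
2 [ 2.54  0.01 -2.05]
3 [ 3.98  0.01 -2.8 ]
4 [ 5.53  0.   -3.32]
5 [ 7.13  0.   -3.6 ]
```

Tracking the arc well.

Call:
send_rows(
  series=[
    {"tx":1.2,"ty":0,"tz":-1.1,"wx":0,"wy":0,"wz":0,"jaw":1},
    {"tx":1.3,"ty":0,"tz":-0.95,"wx":0,"wy":0,"wz":0,"jaw":1},
    {"tx":1.45,"ty":0,"tz":-0.75,"wx":0,"wy":0,"wz":0,"jaw":1},
    {"tx":1.55,"ty":0,"tz":-0.5,"wx":0,"wy":0,"wz":0,"jaw":1},
  ],
)

```text
t: 4.75
tool_pos: [0.5162, 0.1289, 0.1624]
tool_rot: [3.122, 0.337, -0.012]
contact_force: [-2.3, -1.1, -4.8]
opening: 0.0153
```

```bash
python3 a.py
```

```text
t 4.75 rel -25.5 0.1 107.4 r 110.38327195148379 theta 1.0771356364294267 [-2.3 -1.1 -4.8] 0.015282827841797304
1 [ 1.65  0.01 -0.11]
2 [ 3.28  0.01 -0.13]
3 [4.89 0.01 0.09]
4 [6.45 0.01 0.54]
5 [7.93 0.   1.23]
```

Call:
send_rows(
  series=[
    {"tx":1.65,"ty":0,"tz":-0.1,"wx":0,"wy":0,"wz":0,"jaw":1},
    {"tx":1.65,"ty":0,"tz":0,"wx":0,"wy":0,"wz":0,"jaw":1},
    {"tx":1.6,"ty":0,"tz":0.2,"wx":0,"wy":0,"wz":0,"jaw":1},
    {"tx":1.5,"ty":0,"tz":0.45,"wx":0,"wy":0,"wz":0,"jaw":1},
    {"tx":0,"ty":0,"tz":0,"wx":0,"wy":0,"wz":0,"jaw":1},
  ],
)

```text
t: 5.38
tool_pos: [0.5815, 0.1432, 0.1585]
tool_rot: [3.121, 0.337, -0.028]
contact_force: [-0.9, 0.6, -5.6]
opening: 0.0152
```

```bash
python3 a.py; python3 -c "
from h import *
from station import ctrl
cv2.imwrite('pics/s4.png',ctrl.get_image('side')[:,:,::-1])"
```

```text
t 5.375 rel 41.4 0.1 103.5 r 111.43887583045145 theta 1.6904106832766876 [-0.9  0.6 -5.6] 0.015233991293681037
1 [1.38 0.01 0.95]
2 [2.73 0.01 1.85]
3 [3.94 0.01 2.94]
4 [4.97 0.01 4.21]
5 [5.8  0.   5.61]
```

View pics/s4.png

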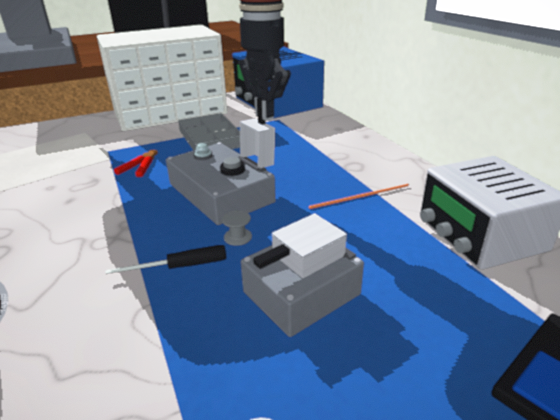

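The guard is raised past 1.6 rad and the black-collared button is visible at (232,167). Next I'll release it.

Call:
send_rows(
  series=[
    {"tx":0,"ty":0,"tz":0,"wx":0,"wy":0,"wz":0,"jaw":0.5},
    {"tx":0,"ty":0,"tz":0,"wx":0,"wy":0,"wz":0,"jaw":0.5},
    {"tx":0,"ty":0,"tz":-1,"wx":0,"wy":0,"wz":0,"jaw":0.5},
    {"tx":0,"ty":0,"tz":-3,"wx":0,"wy":0,"wz":0,"jaw":0.5},
    {"tx":0,"ty":0,"tz":-4,"wx":0,"wy":0,"wz":0,"jaw":0.5},
  ],
)

```text
t: 6.05
tool_pos: [0.5817, 0.1431, 0.2416]
tool_rot: [3.12, 0.336, -0.026]
contact_force: [-0.1, 0.8, -0.2]
opening: 0.0425
```

```bash
python3 -c "
from h import *
print(w((.4849,.1577,.216),(.0125,-.035,.082)))"; python3 d.py "[.5041,.1261,.24]"; python3 -c "
from h import *
from station import ctrl
cv2.imwrite('pics/s5.png',ctrl.get_image('side')[:,:,::-1])"
```

```text
[[0.50461088 0.12619236 0.082     ]]
6.05 [0.5817 0.1431 0.2416] [-0.1  0.8 -0.2] 0.04252564912292177
tool delta cm [-7.94  0.01  0.3 ]
turn [ 0.001  0.017 -0.001]
```

View pics/s5.png

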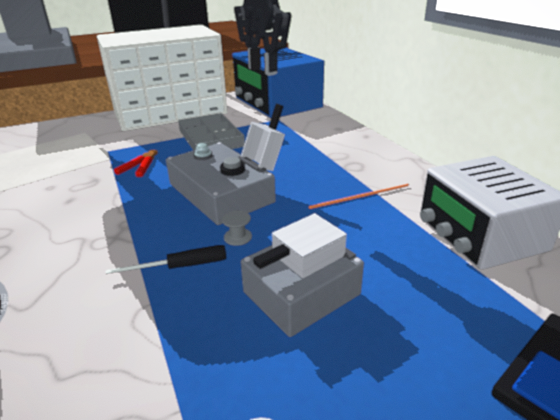

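The guard now leans back on its stop. I'll go above the button with the jaws shut.

Call:
send_rows(
  series=[
    {"tx":-4,"ty":0,"tz":0,"wx":0,"wy":0.017,"wz":0,"jaw":1},
    {"tx":-3.8,"ty":0,"tz":0,"wx":0,"wy":0,"wz":0,"jaw":1},
    {"tx":0,"ty":0,"tz":2,"wx":0,"wy":0,"wz":0,"jaw":1},
    {"tx":0,"ty":0,"tz":3,"wx":0,"wy":0,"wz":0,"jaw":1},
    {"tx":0,"ty":0,"tz":0,"wx":0,"wy":0,"wz":0,"jaw":1},
  ],
)

```text
t: 6.72
tool_pos: [0.5114, 0.1268, 0.2049]
tool_rot: [3.122, 0.336, 0.042]
contact_force: [-0.2, 0.2, 0.6]
opening: 0.0004
```

```bash
python3 d.py "[.5046,.1262,.093]"; python3 -c "
from h import *
from station import ctrl
i=ctrl.camera_info('wrist')
im=ctrl.get_image('wrist')[:,:,::-1].copy()
for p in proj(i,w((.4849,.1577,.216),[(.0125,-.035,.082),(.0285,-.035,.082),(-.0035,-.035,.082),(.0125,-.019,.082),(.0125,-.051,.082)])): cv2.circle(im,tuple(int(v) for v in p),2,(0,0,255),-1)
cv2.imwrite('pics/w6.png',im)"
```

```text
6.725 [0.5114 0.1268 0.2049] [-0.2  0.2  0.6] 0.0004051895763064732
tool delta cm [-0.98 -0.13 11.17]
turn [ 0.004 -0.027 -0.001]
```

View pics/w6.png

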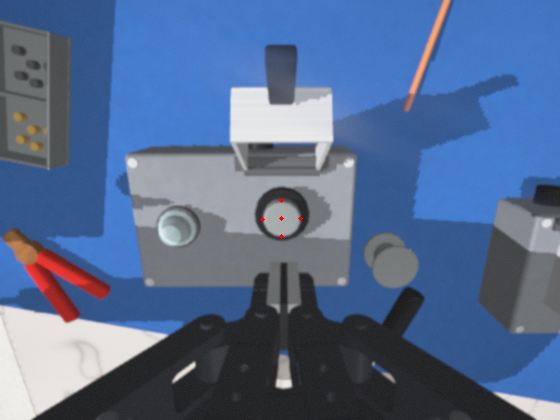

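The predicted cap outline matches the button at (281,218). I'll descend to just above it.

Call:
send_rows(
  series=[
    {"tx":-0.7,"ty":-0.1,"tz":3,"wx":0.004,"wy":-0.027,"wz":0,"jaw":1},
    {"tx":0,"ty":0,"tz":3.5,"wx":0,"wy":0,"wz":0,"jaw":1},
    {"tx":0,"ty":0,"tz":2,"wx":0,"wy":0,"wz":0,"jaw":1},
    {"tx":0,"ty":0,"tz":0,"wx":0,"wy":0,"wz":0,"jaw":1},
  ],
)

```text
t: 7.28
tool_pos: [0.5089, 0.1268, 0.1203]
tool_rot: [3.123, 0.336, 0.007]
contact_force: [0.1, -0.2, -1.0]
opening: -0.0003
```

```bash
python3 d.py "[.5046,.1262,.093]"
```

```text
7.275 [0.5089 0.1268 0.1203] [ 0.1 -0.2 -1. ] -0.000270820900853483
tool delta cm [-0.44 -0.04  2.73]
turn [ 0.001 -0.005 -0.001]
```

Call:
send_rows(
  series=[
    {"tx":-0.4,"ty":0,"tz":1.3,"wx":0,"wy":-0.005,"wz":0,"jaw":1},
    {"tx":0,"ty":0,"tz":0.8,"wx":0,"wy":0,"wz":0,"jaw":1},
    {"tx":0,"ty":0,"tz":0.4,"wx":0,"wy":0,"wz":0,"jaw":1},
    {"tx":0,"ty":0,"tz":0.3,"wx":0,"wy":0,"wz":0,"jaw":1},
  ],
)

```text
t: 7.78
tool_pos: [0.5065, 0.126, 0.0931]
tool_rot: [3.123, 0.336, 0.004]
contact_force: [-1.7, -0.9, 1.8]
opening: 0.0003
```

Call:
send_rows(
  series=[
    {"tx":0,"ty":0,"tz":0.3,"wx":0,"wy":0,"wz":0,"jaw":1},
    {"tx":0,"ty":0,"tz":0.2,"wx":0,"wy":0,"wz":0,"jaw":1},
  ],
)

```text
t: 8.02
tool_pos: [0.5066, 0.1261, 0.089]
tool_rot: [3.123, 0.336, 0.004]
contact_force: [-3.4, -0.5, 4.9]
opening: 0.0001
```

Call:
send_rows(
  series=[
    {"tx":0,"ty":0,"tz":0.2,"wx":0,"wy":0,"wz":0,"jaw":1},
    {"tx":0,"ty":0,"tz":0.2,"wx":0,"wy":0,"wz":0,"jaw":1},
  ],
)

```text
t: 8.28
tool_pos: [0.5068, 0.1261, 0.0888]
tool_rot: [3.122, 0.337, -0.0]
contact_force: [-9.4, -1.2, 15.1]
opening: -0.0
```

Force is rising (15 N) with no further travel, so this is the hard stop. I'll hold for a moment, then let go and retreat up and back.

Call:
send_rows(
  series=[
    {"tx":0,"ty":0,"tz":0.1,"wx":0,"wy":0,"wz":0,"jaw":1},
    {"tx":0,"ty":0,"tz":-1,"wx":0,"wy":0,"wz":0,"jaw":1},
    {"tx":-0.5,"ty":0,"tz":-3,"wx":0,"wy":0,"wz":0,"jaw":1},
    {"tx":-3,"ty":0,"tz":-4,"wx":0,"wy":0,"wz":0,"jaw":1},
    {"tx":-4,"ty":0,"tz":-4,"wx":0,"wy":0,"wz":0,"jaw":1},
  ],
)

```text
t: 8.9
tool_pos: [0.4327, 0.11, 0.2102]
tool_rot: [3.122, 0.337, -0.003]
contact_force: [0.6, 0.3, 1.7]
opening: 0.0002
```

Call:
send_rows(
  series=[
    {"tx":-2,"ty":0,"tz":-2,"wx":0,"wy":0,"wz":0,"jaw":1},
    {"tx":0,"ty":0,"tz":0,"wx":0,"wy":0,"wz":0,"jaw":1},
    {"tx":0,"ty":0,"tz":0,"wx":0,"wy":0,"wz":0,"jaw":1},
  ],
)

```text
t: 9.28
tool_pos: [0.4139, 0.1057, 0.235]
tool_rot: [3.122, 0.337, 0.015]
contact_force: [0.2, -0.2, -1.0]
opening: -0.0004
```

```bash
python3 d.py "[.5046,.1262,.093]"; python3 -c "
from h import *
from station import ctrl
a=cv2.resize(ctrl.get_image('side')[120:225,140:300,::-1],None,fx=4,fy=4,interpolation=cv2.INTER_CUBIC)
cv2.imwrite('pics/s7.png',a)
cv2.imwrite('pics/w7.png',ctrl.get_image('wrist')[:,:,::-1])"
```

```text
9.275 [0.4139 0.1057 0.235 ] [ 0.2 -0.2 -1. ] -0.00041067926936723723
tool delta cm [ 9.17 -0.1  14.28]
turn [ 0.002 -0.009 -0.001]
```

View pics/s7.png

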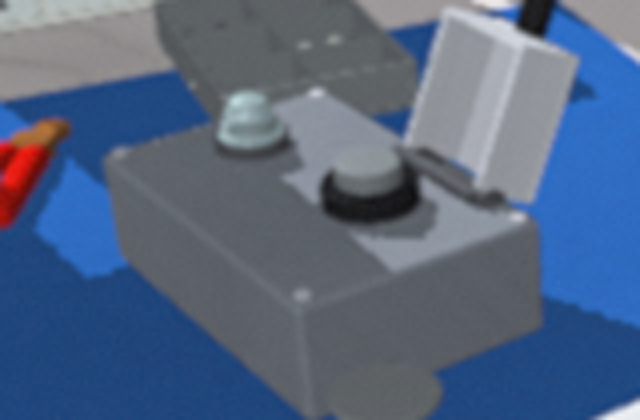

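View pics/w7.png

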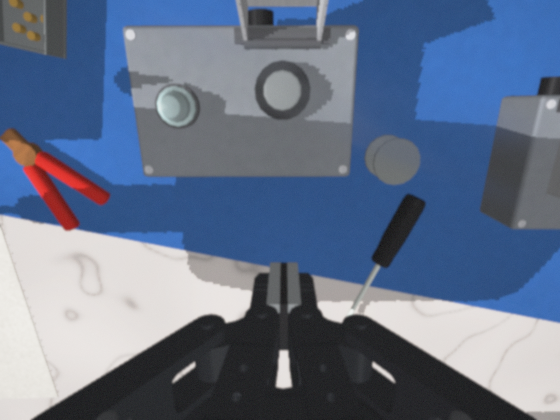

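```bash
python3 -c "
from station import ctrl
print(ctrl.finish_job())"
```

```text
the job is handed in; nothing more can be done
None
```

I opened the drill's guard, pressed the start button and let it go, and handed the job in after about 9.4 s of the 42 s allowed. No verdict came back.

- **Finding the box:** I located the drill's box from the top and wrist pictures. The two fits agreed to about 2 mm.
- **Guard:** I pinched the tongue and swung the guard to about 1.69 rad, then released it. The pictures show it resting on its stop, both just after release and before hand-in.
- **Button:** I pressed with shut fingers until they met a hard stop. Force rose from 4.9 to 15 N with only 0.2 mm more travel.
- **Last checks:** After I backed off, the pictures show the button cap out and the guard still open. The arm was clear, with about 1 N reading on the tool. The arm was never sent near the fan's box.

**One disagreement:** by the given dimensions, the stop came only about 4.2 mm below where contact should have started, not 6 mm. The force had already passed the 5 N that takes the button fully in, so I put this down to a small tip or calibration offset. I could not read the button's travel directly.

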